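# Gauge the packing bars and pack them away

## Robot

A 6-joint arm with a two-finger parallel gripper is mounted at the origin on a cart in front of the work surface, level with it; the furniture and walls round the work are solid. World frame = base frame: x ahead of the robot, y to its left, z up, the work surface at z = 0. Lengths are in mm, angles in rad, forces in N, time in s.
With the tool pointing down it reaches from about 325 to 850 mm from the base axis. Payload 4.4 kg.
Tool frame: the origin (TCP) lies at the very end of the fingers, on their centre line; the grasp point (between the pads) lies 19 mm behind it; z points along the fingers, y is the line along which they close (so a half turn about z gives the same grasp; the last joint's range is limited). The gripper opens to 94 mm and grips with 3 to 60 N. Pads are 16 mm wide; open, the fingers measure 119 mm over their backs; the gripper's body (75 mm by 177 mm) begins 78 mm behind the grasp point.
Start: joints at [1.173, 0.207, 1.542, -0, 1.393, -0.15], TCP at [140.483, 557.576, 205.447] pointing down, gripper open.
Joint ranges: [-2.73, 2.73], [-0.86, 2.22], [0.23, 2.46], [-1.11, 4.25], [0.08, 2.63], [-2.82, 2.82]. Speed limits (rad/s): [2.79, 2.79, 3.14, 3.14, 3.14, 3.14].

## Interface

Orientations are given as a unit quaternion [w, x, y, z].
In Python, from workcell import r, claw, cams, readout gives the robot as it stands. Calls block until the motion is done:
- r.move_pose(position, orientation): joint-space move of the TCP to a pose.
- r.line_to(position, orientation=None, vel=150): straight line of the TCP; orientation=None keeps the orientation; vel is the mean speed in mm/s.
- r.set_joints(angles): joint-space move.
- claw.move_gripper(opening, squeeze=None): finger opening in mm; squeeze is the grip in N (None keeps the last); returns when the fingers have stopped.
- r.dwell(seconds).
- r.inverse_kinematics(position, orientation): joint angles nearest the present ones, or None.
- cams.read_camera(name): name is "scene" or "top" or "wrist"; returns a dict with "pixels" (400x640x3 uint8, red, green, blue), "intrinsics" (3x3 intrinsics, pixels), "extrinsics" (4x4, takes a point from camera to world coordinates). Camera axes: x right, y up, looking along -z (the intrinsics and any distortion apply to the point x, -y, -z); pixel columns grow to the right and rows downward; lengths in mm; the calibration is good to about 2 mm. A picture is of the moment at which its call begins. There is no depth.
A pose or a line that the arm cannot do raises r.Unreachable and nothing moves.
- r.hand_in(): hands the job in; it is judged then, once.
Readings, each from a call of its own:
- readout.get_t(): time.
- readout.get_qpos(): joint angles.
- readout.get_dq(): joint speeds.
- readout.get_joint_efforts(): joint torques, N m.
- readout.get_tool_pos(): TCP position.
- readout.get_eef_rot(): TCP orientation.
- readout.get_wrist_force(): force on the tool from outside, world axes, zero at the start.
- readout.get_ft_torque(): the same for the moment, N m.
- readout.get_gripper_width(): finger opening in mm.
- readout.get_grasp_force(): force on a finger pad.
Only numpy, scipy, OpenCV 4.12 (cv2) and the standard library are available. Lean on these libraries where they do the work, as an engineer would, in place of code of your own. Each camera call takes 0.05 s, during which the arm holds its last target. There are 200 camera calls.

## Task

One of the two aluminium packing bars is a little taller than the other. Slide one of them, endwise and flat on the table, into the steel height gauge until it stops, to feel whether it is the tall one (caught at the lip) or the low one (passes under the lip to the back stop); then lay the tall bar down in the deep slot and the low bar in the shallow slot of the case, and close the lid fully. The lid must not be pressed on a bar that stands too high, and the other things on the table stay where they are.

Things in the scene. Friction and masses are not known exactly. Their poses are not given: they have to be found in the camera images.
- bar_1: one of two look-alike aluminium packing bars, 140 mm long (its x) and 30 mm wide (its y), with two dark round marks on each side, 0.2 to 0.45 kg. One bar is 38 mm high, the other 44 mm; nothing is said of which is which. Lies flat and loose on the table at the start; origin at the centre of its underside, z up
- bar_2: one of two look-alike aluminium packing bars, 140 mm long (its x) and 30 mm wide (its y), with two dark round marks on each side, 0.2 to 0.45 kg. One bar is 38 mm high, the other 44 mm; nothing is said of which is which. Lies flat and loose on the table at the start; origin at the centre of its underside, z up
- gauge: fixed steel portal, 47 mm deep (x), 84 wide, 56 high, open towards -x and below (bars slide on the table). Passage 60 mm wide; over it, from x = 0 to 20 mm, a lip 41 mm above the table; back stop face at x = 35 mm. Origin on the table under the middle of the lip's front face, x into the passage. The 44 mm bar stops with its nose at x = 0 (centre at -70 mm), the 38 mm bar at the back stop (centre at -35 mm)
- case: fixed open plywood case, 176 mm (x) by 172 mm (y), walls 6 mm thick and 57 mm high; origin at the centre of its underside, the hinged side at +x
- deep_slot (a point): fixed wooden insert in the case, 160 x 78 mm, top 20 mm above the table; lies either left or right in the case, its centre 40 mm to the side of the case's middle. Its slot (148 mm along x by 38 mm along y) is 10 mm deep, and a 20 mm wide gap runs out of it through the near (-x) end of the insert. The point is the centre of the slot's floor, axes as the case's
- shallow_slot (a point): fixed wooden insert in the case, 160 x 78 mm, top 20 mm above the table; lies either left or right in the case, its centre 40 mm to the side of the case's middle. Its slot (148 mm along x by 38 mm along y) is 4 mm deep and closed all round. The point is the centre of the slot's floor, axes as the case's
- lid (a joint): lid angle, rad: 0 shut on the walls, 1.6 to 1.75 open, standing behind the case. Plywood panel 6 mm thick, 176 long from the hinge, 172 wide; steel pull tab (40 wide, 6 thick) stands 20 mm past the middle of its free edge. A friction hinge (0.3 N m) holds it where left; 2 to 5 N at the edge moves it. Shut, it is 37 mm above the inserts, 3 mm above bars rightly placed; the tall bar in the shallow slot blocks it
- lid_hinge (a point): the lid's hinge axis, on top of the middle of the far (+x) wall, 57 mm above the table; the axis runs along the case's y
- lid_edge (a point): middle of the lid's free edge, on its outer face (without the tab), 176 mm from the hinge
- marker_black: bystander, loose; leave it where it is: black and grey marker, 18 x 135 mm
- sanding_block: bystander, loose; leave it where it is: brown sanding block, 40 x 70 x 23 mm
- plaster_cup: bystander, loose; leave it where it is: pale plaster cup, 70 mm wide, 77 mm high
- brush_1: bystander, loose; leave it where it is: brush with a red handle, 26 x 165 mm
- dental_pick_1: bystander, loose; leave it where it is: steel dental pick, 9 x 158 mm
- screwdriver: bystander, loose; leave it where it is: screwdriver with a yellow handle, 27 x 190 mm

How it is judged:
By the outcome, as a careful person would: the job done as asked, in the order asked, and still so for the second after the job is handed in, with the robot touching nothing.
It also fails if it takes over 72 s, if anything falls off the work surface, if the arm or the gripper's body presses on something with over 40 N, if the wrist force passes 120 N, or if a joint passes its speed limit or range.

## Working session

There is one attempt and no reset: what is moved stays moved. The work goes in short steps, each a Python script; the robot and the scene stay as the last script left them, time stands still between calls to the robot, and variables do not carry over. Pictures are saved under pics/ and viewed, at most 10 in all, crops included, and the job is handed in when it is done.

```bash
ls; mkdir -p pics
python3 - <<'E'
from workcell import r, claw, cams, readout
import cv2
for n in ("top","scene"):
    c=cams.read_camera(n); cv2.imwrite(f"pics/{n}0.png",c["pixels"][:,:,::-1]); print(n,c["intrinsics"].round(1).tolist(),c["extrinsics"].round(3).tolist(),[k for k in c])
print(readout.get_eef_rot(),readout.get_t())
E
```

```text
pics
top [[519.3, 0.0, 319.6], [0.0, 519.3, 203.4], [0.0, 0.0, 1.0]] [[0.02, 0.992, -0.125, 329.954], [-1.0, 0.018, -0.017, -82.704], [-0.014, 0.125, 0.992, 1822.186], [0.0, 0.0, 0.0, 1.0]] ['pixels', 'intrinsics', 'extrinsics']
scene [[498.8, 0.0, 315.3], [0.0, 498.8, 193.9], [0.0, 0.0, 1.0]] [[-0.542, -0.746, 0.387, 1240.289], [0.84, -0.475, 0.262, 406.48], [-0.012, 0.467, 0.884, 1627.871], [0.0, 0.0, 0.0, 1.0]] ['pixels', 'intrinsics', 'extrinsics']
[-2.57441123e-04  1.23074133e-01  9.92396955e-01 -9.87261914e-04] 0.1
```

View pics/top0.png

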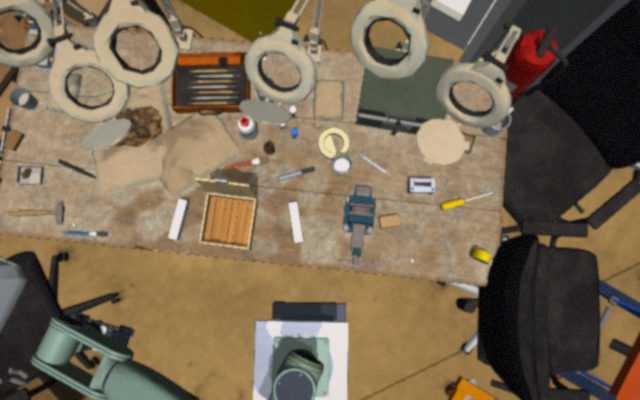

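View pics/scene0.png

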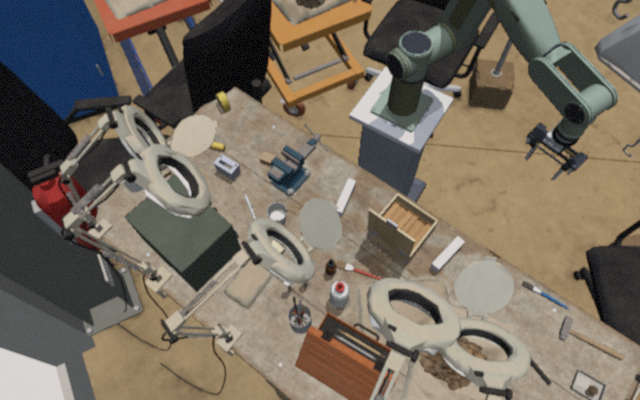

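Top view: bars at (178,219) and (295,222), case (228,222) with its lid standing behind it, gauge (422,185). A vise stands between the right bar and the gauge. I'll convert these to world positions and enlarge.

```bash
cat > h.py <<'E'
from workcell import r, claw, cams, readout
import cv2, numpy as np
from scipy.spatial.transform import Rotation as R
def shot(n,name=None):
    c=cams.read_camera(n)
    if name: cv2.imwrite(f"pics/{name}.png",c["pixels"][:,:,::-1])
    return c
def p2w(c,px,z):
    K,E=c["intrinsics"],c["extrinsics"]
    px=np.atleast_2d(np.float64(px))
    d=np.c_[(px[:,0]-K[0,2])/K[0,0],-(px[:,1]-K[1,2])/K[1,1],-np.ones(len(px))]@E[:3,:3].T
    o=E[:3,3]; return (o+d*((z-o[2])/d[:,2])[:,None])
def w2p(c,P):
    K,E=c["intrinsics"],c["extrinsics"]
    q=(np.atleast_2d(np.float64(P))-E[:3,3])@E[:3,:3]; q=q*[1,-1,-1]
    return (q@K.T)[:,:2]/q[:,2:]
def down(xdir):
    "tool down, closing axis (y) perpendicular to horizontal angle xdir; tool x along xdir"
    m=np.array([[np.cos(xdir),np.sin(xdir),0],[np.sin(xdir),-np.cos(xdir),0],[0,0,-1.]])
    q=R.from_matrix(m).as_quat(); return [q[3],q[0],q[1],q[2]]
E
python3 - <<'E'
from h import *
c=shot("top")
for n,p,z in [("barL",(178,219),40),("barR",(295,222),40),("case",(228,222),57),("gauge",(422,185),56),("vise",(360,212),80)]: print(n,p2w(c,p,z).round())
im=c["pixels"][:,:,::-1]
cv2.imwrite("pics/crop1.png",cv2.resize(im[165:275,150:350],None,fx=4,fy=4,interpolation=cv2.INTER_CUBIC))
w=shot("wrist"); print(w["intrinsics"].round(1).tolist(),w["extrinsics"].round(3).tolist(),readout.get_tool_pos(),readout.get_eef_rot())
E
```

```text
barL [[491. 436.  40.]]
barR [[488.  31.  40.]]
case [[482. 259.  57.]]
gauge [[ 622. -404.   56.]]
vise [[ 522. -190.   80.]]
[[336.2, 0.0, 320.8], [0.0, 336.2, 200.8], [0.0, 0.0, 1.0]] [[0.243, -0.93, -0.276, 59.058], [0.97, 0.233, 0.071, 578.621], [-0.002, -0.285, 0.959, 384.516], [0.0, 0.0, 0.0, 1.0]] [140.29465448 557.11701562 204.7204044 ] [-1.89458883e-04  1.23081439e-01  9.92396317e-01 -6.88774051e-04]
```

View pics/crop1.png

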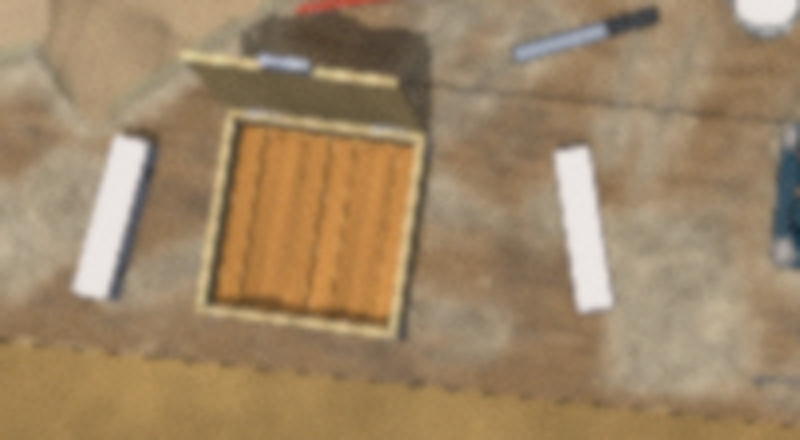

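Bars and case are clear: the left insert's slot runs at crop x≈265, the right one at ≈360, and which is deep isn't visible yet. Now I'll take wrist views on the way to bar R and the gauge.

Run:
```python
from h import *
t=readout.get_t()
for n,p,a in [("wcase",(440,200,300),np.pi),("wgauge",(490,-330,270),np.pi-0.6)]:
    r.move_pose(p,down(a)); c=shot("wrist",n)
    np.savez(f"{n}.npz",K=c["intrinsics"],E=c["extrinsics"]); print(readout.get_t()-t,readout.get_tool_pos().round(1),c["extrinsics"][:3,3].round())
```

```text
1.7833 [439.6 200.7 299.7] [356. 201. 480.]
3.7582999999999998 [ 490.6 -328.9  270.3] [ 421. -281.  450.]
```

View pics/wcase.png

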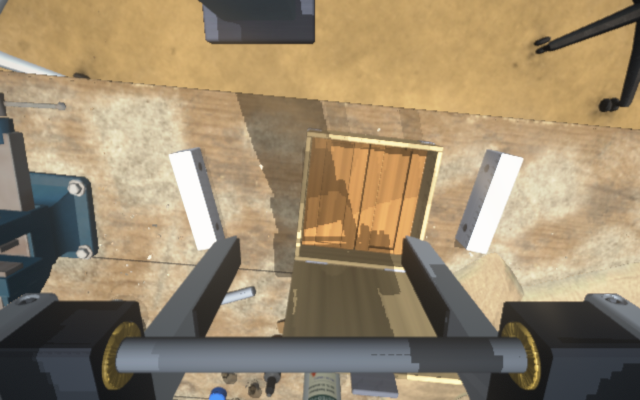

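View pics/wgauge.png

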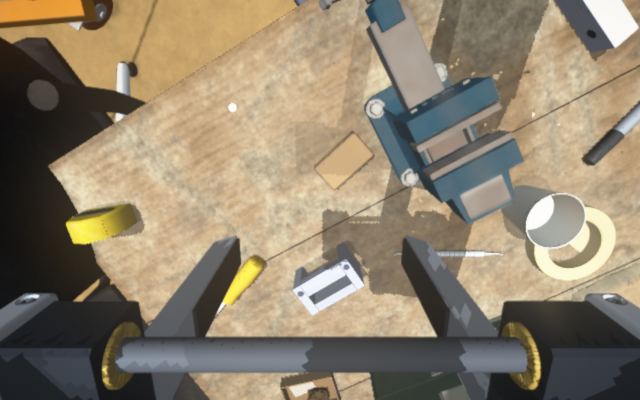

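wcase: bars at (195,200) and (489,200), case rim corners about (307,133), (442,148), (428,268), (296,260). wgauge: gauge around (328,280), with what look like two legs facing the robot at (298,272) and (345,250). I'll crop these closer.

Run:
```python
import cv2, numpy as np
a=cv2.imread("pics/wcase.png"); g=cv2.imread("pics/wgauge.png")
A=cv2.resize(a[125:275,285:450],(495,450),interpolation=cv2.INTER_CUBIC)   #x3
B=cv2.resize(a[140:260,160:225],(260,480),interpolation=cv2.INTER_CUBIC) #x4
G=cv2.resize(g[235:320,285:375],(540,510),interpolation=cv2.INTER_CUBIC) #x6
o=np.zeros((510,800,3),np.uint8); o[:510,:540]=G; o[:480,540:]=B; cv2.imwrite("pics/c2.png",o)
cv2.imwrite("pics/c3.png",cv2.resize(a[125:275,285:450],(660,600),interpolation=cv2.INTER_CUBIC))
```

```text
(no output)
```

View pics/c2.png

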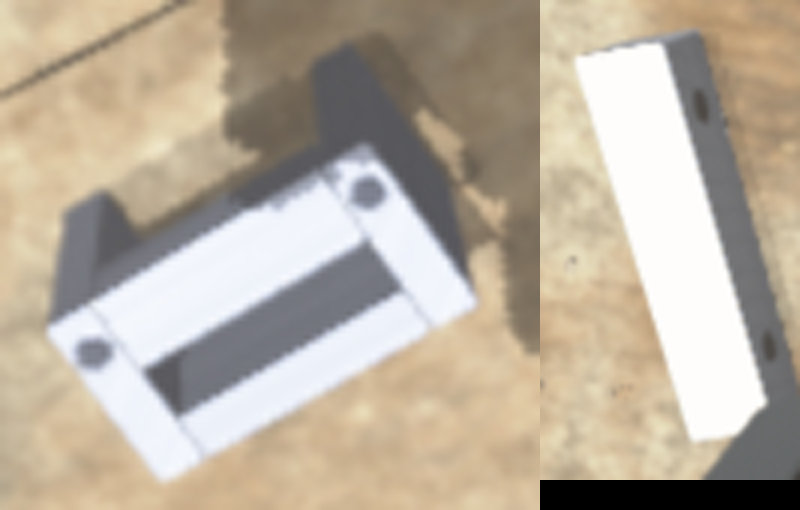

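View pics/c3.png

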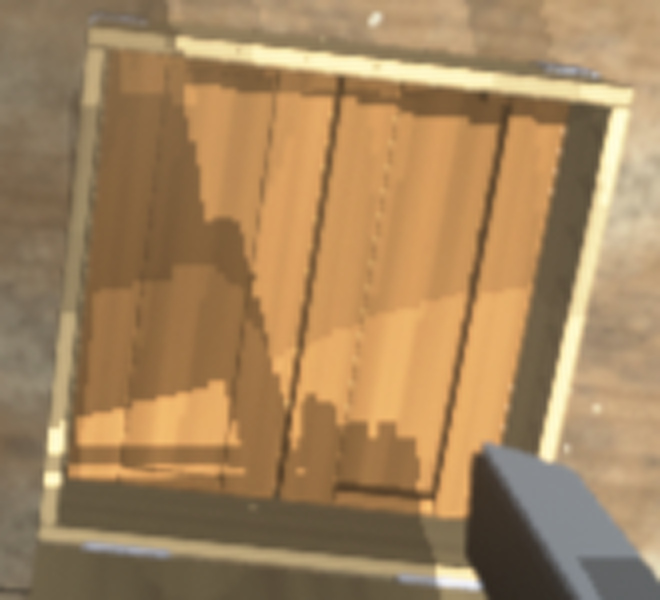

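Run:
```python
from h import *
def ld(n): d=np.load(n+".npz"); return dict(intrinsics=d["K"],extrinsics=d["E"])
def rep(n,c,px,z):
    P=p2w(c,px,z)[:,:2]; print(n,P.round(1).tolist(),"ctr",P.mean(0).round(1),"sides",np.linalg.norm(P-np.roll(P,-1,0),axis=1).round(1),
     "ang",[round(np.degrees(np.arctan2(*(P[(i+1)%4]-P[i])[::-1])),1) for i in range(4)])
c=ld("wcase"); g=ld("wgauge")
rep("gauge",g,[(293,290),(346.3,259.7),(364.7,285.5),(312.5,315)],56)
f=lambda L:[(x/4+285,y/4+125) for x,y in L]
rep("case rim",c,f([(90,30),(632,92),(540,590),(40,540)]),57)
rep("barR",c,[(168.75,154.5),(190.75,150.5),(217,240.5),(198,250)],41)
# refine bars by white threshold in wcase
im=cv2.imread("pics/wcase.png"); m=(im.min(2)>235).astype(np.uint8)
n,lab,st,ce=cv2.connectedComponentsWithStats(m)
for i in range(1,n):
    if st[i,4]>300:
        y,x=np.nonzero(lab==i); P=p2w(c,np.c_[x,y],41)[:,:2].astype(np.float32); print(st[i],cv2.minAreaRect(P))
```

```text
gauge [[599.7, -447.1], [602.3, -364.4], [647.5, -364.7], [646.0, -447.6]] ctr [ 623.9 -405.9] sides [82.7 45.2 82.8 46.3] ang [np.float64(88.2), np.float64(-0.4), np.float64(-91.1), np.float64(179.4)]
case rim [[393.3, 185.1], [412.1, 354.7], [585.9, 340.8], [567.0, 166.1]] ctr [489.6 261.7] sides [170.7 174.4 175.7 174.7] ang [np.float64(83.7), np.float64(-4.6), np.float64(-96.2), np.float64(173.8)]
barR [[423.3, 2.7], [418.1, 32.1], [544.9, 55.4], [559.5, 27.1]] ctr [486.4  29.3] sides [ 29.8 128.9  31.9 138.3] ang [np.float64(100.2), np.float64(10.4), np.float64(-62.6), np.float64(-169.9)]
[ 169  151   47   99 2036] ((488.0671081542969, 28.51324462890625), (138.13137817382812, 28.89052963256836), 10.239400863647461)
[ 467  154   56   99 2095] ((492.1331787109375, 437.67071533203125), (29.47662925720215, 139.7764129638672), 77.752685546875)
```

Gauge: lip origin ≈(600.5,-405.8), yaw ≈-1°. Case: centre (489.6,261.7), yaw ≈-5.5°. Sides come out at 83x46 and 171-176, which matches the given sizes. Bar R: (488,28.5), yaw 10.2°. Next I pick bar R and bring it to the gauge.

Run:
```python
from h import *
d=np.load("wgauge.npz"); g=dict(intrinsics=d["K"],extrinsics=d["E"])
print("sand",p2w(g,[(316,165),(347,132),(373,155),(345,188)],23).round()[:,:2].tolist(),"pick",p2w(g,[(400,253),(503,254)],4).round()[:,:2].tolist(),"scr",p2w(g,[(260,262),(240,300)],12).round()[:,:2].tolist())
a=np.pi+np.radians(10.2); t=readout.get_t()
r.move_pose([488,28.5,120],down(a)); r.line_to([488,28.5,8],vel=200)
claw.move_gripper(20,30); print(readout.get_gripper_width(),readout.get_grasp_force(),readout.get_tool_pos(),readout.get_t()-t)
r.line_to([488,28.5,250],vel=300); f0=readout.get_wrist_force(); print(f0)
ag=np.pi+np.radians(-1)
r.move_pose([500,-404,250],down(ag)); print(readout.get_gripper_width(),readout.get_t()-t,readout.get_tool_pos())
shot("wrist","hold")
```

```text
sand [[483.0, -331.0], [471.0, -275.0], [513.0, -263.0], [530.0, -316.0]] pick [[661.0, -305.0], [747.0, -182.0]] scr [[556.0, -478.0], [589.0, -541.0]]
29.907016657277268 29.99983549118042 [488.10275577  28.17875268   7.95770371] 3.15
[ 0.10498061  0.07937961 -3.67530092]
29.67030769529181 5.700000000000001 [ 500.63650418 -402.57429343  249.95642437]
```

View pics/hold.png

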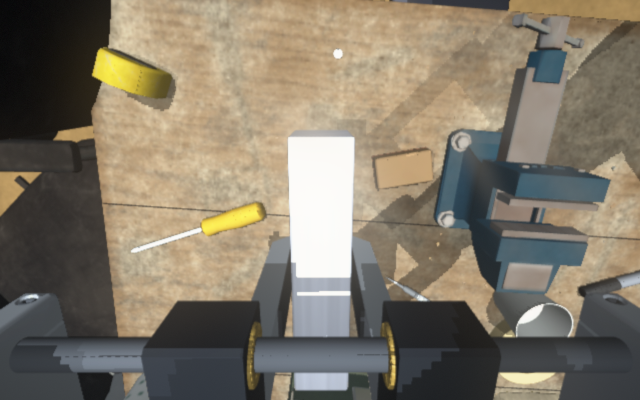

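Bar R is held squarely with its near end at (321,132), and the sliding lane is clear (block y>-331, screwdriver y<-478). Lowering and sliding in.

Run:
```python
from h import *
a=np.radians(-1); o=np.array([600.5,-405.8]); u=np.array([np.cos(a),np.sin(a)]); q=down(np.pi+a)
P=lambda s,z:[*(o+s*u),z]
t=readout.get_t()
r.line_to(P(-105,20),q,vel=250); r.line_to(P(-105,7.8),vel=50)
claw.move_gripper(33); r.dwell(.1); claw.move_gripper(20,30); r.dwell(.1)
f0=readout.get_wrist_force(); print(f0,readout.get_t()-t)
r.line_to(P(-80,7.8),vel=50); s=-80
while s<-28:
    s+=4; r.line_to(P(s,7.8),vel=40); f=readout.get_wrist_force()-f0; p=readout.get_tool_pos()
    print(s,((p[:2]-o)@u).round(1),f.round(1))
    if f[0]<-8: break
print(readout.get_t()-t,readout.get_gripper_width())
```

```text
[-0.20223324  0.50001642  0.8607453 ] 2.1750000000000007
-76 -76.2 [-3.6 -0.8  3.9]
-72 -72.2 [-4.5 -0.8  4.2]
-68 -68.2 [-3.6 -1.8  5. ]
-64 -64.2 [-3.9 -0.6  5.1]
-60 -60.2 [-3.6  0.2  4.2]
-56 -56.2 [-4.6 -0.6  4.7]
-52 -52.2 [-4.2 -0.7  4.8]
-48 -48.2 [-4.8 -0.7  4.6]
-44 -44.2 [-3.3 -0.8  4.3]
-40 -40.2 [-3.5 -0.2  4.9]
-36 -37.4 [-7.4 -0.9  6.7]
-32 -36.7 [-14.1   0.2  10.9]
5.825000000000001 29.88542668540606
```

The bar passed the lip and stopped at tool s≈-36.7, so bar R is the low one: shallow slot. I'll back out and look at the case from the side to see which slot is deep.

Run:
```python
from h import *
a=np.radians(-1); o=np.array([600.5,-405.8]); u=np.array([np.cos(a),np.sin(a)])
P=lambda s,z:[*(o+s*u),z]
r.line_to(P(-37,7.8),vel=100);r.line_to(P(-112,7.8),vel=120); r.line_to(P(-112,250),vel=300)
r.move_pose([545,70,225],down(np.pi)); r.dwell(.2)
c=shot("wrist","side"); np.savez("side.npz",K=c["intrinsics"],E=c["extrinsics"])
b=np.radians(-5.5); C=np.array([489.6,261.7]); B=np.array([[np.cos(b),-np.sin(b)],[np.sin(b),np.cos(b)]])
def rect(z,h=95,k=3):
    src=np.array([[h,h],[h,-h],[-h,-h],[-h,h]],float); w=C+src@B.T
    px=w2p(c,np.c_[w,np.full(4,z)]).astype(np.float32)
    H=cv2.getPerspectiveTransform(px,np.float32([[0,0],[2*h*k,0],[2*h*k,2*h*k],[0,2*h*k]]))
    return cv2.warpPerspective(c["pixels"][:,:,::-1].copy(),H,(2*h*k,2*h*k),flags=cv2.INTER_CUBIC)
w=rect(20,h=85,k=4)[:, :]; w=cv2.resize(w,(560,560))
w2=rect(57,h=95,k=3); w2=cv2.resize(w2,(240,240))
o=np.zeros((560,800,3),np.uint8); o[:,:560]=w; o[:240,560:]=w2
px=w2p(c,[[490,262,20]])[0]; x,y=px.astype(int); print(px)
cr=c["pixels"][max(0,y-110):y+110,max(0,x-120):x+120,::-1]; cr=cv2.resize(cr,(240,int(240*cr.shape[0]/cr.shape[1]))); o[250:250+cr.shape[0],560:]=cr
cv2.imwrite("pics/slots.png",o); print(readout.get_t(),readout.get_gripper_width())
```

```text
[491.94635131 127.22150966]
19.5083 29.84246596958495
```

View pics/slots.png

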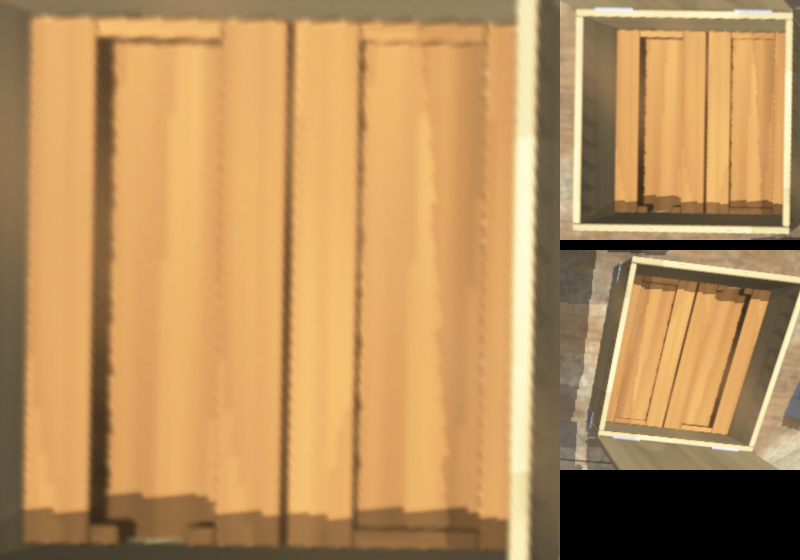

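The +y (left) slot is deep: thick shadow, and the near-end gap shows at (160,540). The -y one is shallow. Slot edges in the warp: shallow columns 358–484, rows 40–530. That is about -1.7/-2.8 mm from my first case centre, so I'll cross-check it numerically with a closer shot that also has the held bar in view.

```bash
cat >> h.py <<'E'
def rimfit(c,im,C,yaw,z=57,h=100,k=4):
    b=np.radians(yaw); B=np.array([[np.cos(b),-np.sin(b)],[np.sin(b),np.cos(b)]])
    src=np.array([[h,h],[h,-h],[-h,-h],[-h,h]],float); w=np.array(C)+src@B.T
    px=w2p(c,np.c_[w,np.full(4,z)]).astype(np.float32); n=2*h*k
    H=cv2.getPerspectiveTransform(px,np.float32([[0,0],[n,0],[n,n],[0,n]]))
    return cv2.warpPerspective(im,H,(n,n),flags=cv2.INTER_CUBIC)
E
python3 - <<'E'
from h import *
r.move_pose([440,165,215],down(np.pi)); r.dwell(.2)
c=shot("wrist","near"); np.savez("near.npz",K=c["intrinsics"],E=c["extrinsics"]); print(readout.get_tool_pos(),readout.get_t())
for n in ("wcase","side","near"):
    d=np.load(n+".npz"); c=dict(intrinsics=d["K"],extrinsics=d["E"]); im=cv2.imread(f"pics/{n}.png")
    w=rimfit(c,im,(489.6,261.7),-6).astype(float); h,k=100,4
    s=w[:,:,1]  # green
    out=[]
    # rim along y sides (cols), at x=-50 and +20
    for x in (-60,-30,0,30):
        p=s[int((h-x)*k)-8:int((h-x)*k)+8].mean(0); y=h-(np.arange(len(p))+.5)/k
        L=p*((y>74)&(y<96)); Rr=p*((y<-74)&(y>-96))
        ctr=lambda v:(y[v>0.85*v.max()]).mean()
        mid=p.copy(); mid[(abs(y+0)>12)]=999
        out.append((round(ctr(L),1),round(ctr(Rr),1),int(L.max()),int(Rr.max())))
    p2=[]
    for y0 in (-50,0,50):
        cidx=int((h-y0)*k); p=s[:,cidx-8:cidx+8].mean(1); x=h-(np.arange(len(p))+.5)/k
        v=p*((x<-76)&(x>-100)); p2.append((round(x[v>0.85*v.max()].mean(),1),int(v.max())))
    print(n,out,"near rim x",p2)
    # insert-gap line at z=20
    w=rimfit(c,im,(489.6,261.7),-6,z=20).astype(float)[:,:,1]
    g=[]
    for x in (-40,-20,0,20,40):
        p=w[int((h-x)*k)-8:int((h-x)*k)+8].mean(0); y=h-(np.arange(len(p))+.5)/k; p[abs(y)>10]=999; g.append(round(y[p.argmin()],1))
    print("  gap y",g)
    if n!="wcase":
        m=(im.min(2)>215).astype(np.uint8); m[:, :270]=0; m[:,370:]=0; N,lab,st,ce=cv2.connectedComponentsWithStats(m); i=1+st[1:,4].argmax()
        x0,y0,ww,hh,_=st[i]; T=[440,165,215] if n=="near" else [545,70,225]
        print("  bar blob",st[i],"near end x-T",p2w(c,[(x0+ww/2,y0)],T[2]-7.8+38)[0,:2]-T[:2])
E
```

```text
[440.94275479 164.41324615 215.21825799] 20.3833
wcase [(np.float64(81.6), np.float64(-88.9), 249, 134), (np.float64(81.4), np.float64(-84.4), 235, 138), (np.float64(80.9), np.float64(-82.3), 248, 134), (np.float64(80.8), np.float64(-85.9), 249, 173)] near rim x [(np.float64(-86.6), 225), (np.float64(-86.1), 245), (np.float64(-86.0), 226)]
  gap y [np.float64(-1.9), np.float64(-1.9), np.float64(-1.9), np.float64(-1.9), np.float64(-2.1)]
side [(np.float64(81.5), np.float64(-84.5), 246, 234), (np.float64(81.2), np.float64(-85.0), 249, 248), (np.float64(80.9), np.float64(-85.1), 247, 250), (np.float64(80.8), np.float64(-85.4), 246, 251)] near rim x [(np.float64(-86.6), 248), (np.float64(-86.4), 244), (np.float64(-86.0), 238)]
  gap y [np.float64(-1.9), np.float64(-1.9), np.float64(-2.1), np.float64(-2.4), np.float64(-2.4)]
  bar blob [293 267  58   9 496] near end x-T [-4.90085708  0.66103075]
near [(np.float64(81.5), np.float64(-85.0), 243, 227), (np.float64(81.2), np.float64(-85.0), 243, 228), (np.float64(81.0), np.float64(-85.0), 245, 202), (np.float64(80.8), np.float64(-85.0), 245, 185)] near rim x [(np.float64(-86.5), 246), (np.float64(-86.4), 227), (np.float64(-85.8), 229)]
  gap y [np.float64(-1.9), np.float64(-1.9), np.float64(-1.9), np.float64(-2.1), np.float64(-2.1)]
  bar blob [ 320  137   33   84 2176] near end x-T [-67.53413566   7.36965655]
```

All views agree: case centre (488.1,260.0), yaw -6.3°, and the bar sits about 1.5 mm ahead in the hand. Placing the low bar in the shallow slot.

```bash
cat >> h.py <<'E'
C=np.array([488.1,260.0]); yaw=np.radians(-6.3); U=np.array([np.cos(yaw),np.sin(yaw)]); V=np.array([-U[1],U[0]])
def place(dy,du,off,floor):
    "dy: slot side, du: bar centre ahead of TCP along U, off: TCP above bar underside"
    g=C+dy*V-du*U; q=down(np.pi+yaw)
    r.move_pose([*g,110],q); r.line_to([*g,off+26],vel=150); r.dwell(.15)
    e=g-readout.get_tool_pos()[:2]; print("err",e.round(2)); f0=readout.get_wrist_force()
    z=off+26; gg=g+e
    while z>off+floor+.1:
        z=max(z-2.5,off+floor); r.line_to([*gg,z],vel=40); f=readout.get_wrist_force()-f0
        print(round(z-off,1),readout.get_tool_pos().round(1),f.round(1))
        if f[2]>7: break
    return gg
E
python3 - <<'E'
from h import *
place(-40,1.5,7.8,16); print(readout.get_t())
E
```

```text
err [-1.75 -0.39]
23.5 [480.2 220.   31.4] [ 2.3 -0.4 -0.1]
21.0 [480.2 220.   28.5] [0.5 0.2 0.5]
18.5 [480.2 219.9  26. ] [0.5 0.3 0.4]
16.0 [481.1 220.2  24.1] [1.2 0.  2. ]
22.7583
```

It went past 20 mm without resistance down to the slot floor. Release, then fetch the tall bar.

Run:
```python
from h import *
claw.move_gripper(42); p=readout.get_tool_pos(); r.line_to([p[0],p[1],110],vel=250)
p=[491.2,436.1]; a=np.pi+np.radians(-12.25); 
r.move_pose([*p,110],down(a)); claw.move_gripper(70); r.line_to([*p,14],vel=200); r.dwell(.1)
claw.move_gripper(20,30); print(readout.get_gripper_width(),readout.get_tool_pos())
r.line_to([*p,110],vel=250)
# look: move so that held bar and case are both visible
g=C+np.array([-50,130]); r.move_pose([*g,150],down(np.pi+yaw)); r.dwell(.2)
c=shot("wrist","near2"); np.savez("near2.npz",K=c["intrinsics"],E=c["extrinsics"]); T=readout.get_tool_pos(); print(T,readout.get_t(),readout.get_gripper_width())
im=cv2.imread("pics/near2.png"); m=(im.min(2)>200).astype(np.uint8); m[:, :250]=0; m[:,390:]=0; N,lab,st,ce=cv2.connectedComponentsWithStats(m); i=1+st[1:,4].argmax(); print(st[i])
yy,xx=np.nonzero(lab==i); P=p2w(c,np.c_[xx,yy],T[2]-14+44)[:,:2]-T[:2]; print("along",(P@U).min(),"across",np.percentile(P@V,[2,98]))
```

```text
30.006147667365386 [491.10157961 435.82479523  14.03557208]
[437.94745519 389.8895567  148.31185635] 27.8083 29.74207232024842
[ 288  136   66  141 7442]
along -69.20788184699889 across [-13.20676093  14.90596345]
```

View pics/near2.png

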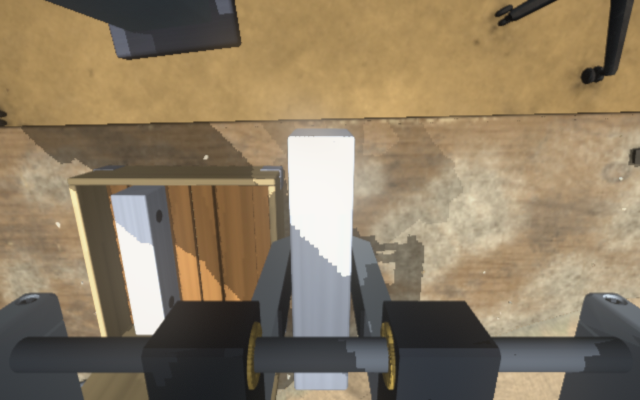

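The low bar lies in the shallow slot (top face at columns 112–180) and the tall bar is held squarely. Placing it in the deep slot.

```bash
sed -i 's/gg=g+e/gg=g+0.3*e/' h.py
python3 - <<'E'
from h import *
place(40,0.8,14,10); print(readout.get_t())
E
```

```text
err [-1.44 -0.89]
23.5 [491.3 299.6  37.8] [-0.3  0.6  0.6]
21.0 [491.  299.4  34.7] [-0.6  0.5 -0.3]
18.5 [491.  299.5  32.2] [-0.9  1.2 -0.7]
16.0 [491.1 299.5  29.7] [-0.3  1.5  0.5]
13.5 [491.  299.5  27.2] [-0.3  1.4  0. ]
11.0 [491.1 299.5  24.8] [ 0.   0.8 -0.9]
10 [491.3 299.6  24. ] [-0.2  0.4 -0.4]
30.85
```

The bar is at floor level. Release, go over and behind the lid, and sweep it shut along the arc, watching the force.

Run:
```python
from h import *
claw.move_gripper(42); p=readout.get_tool_pos(); r.line_to([p[0],p[1],290],vel=300); claw.move_gripper(0)
q=down(np.pi+yaw); rho=150
def tcp(th,lift=0):
    x=88-rho*np.cos(th)+6*np.sin(th)+8; z=57+rho*np.sin(th)+6*np.cos(th)+lift
    return [*(C+x*U),z]
s=tcp(1.9); r.move_pose([s[0],s[1],290],q); r.line_to(s,vel=150); r.dwell(.2)
f0=readout.get_wrist_force(); print(readout.get_t(),readout.get_tool_pos(),f0)
for th in np.arange(1.8,0.04,-0.1):
    r.line_to(tcp(th),vel=120); f=readout.get_wrist_force()-f0; print(round(th,2),f.round(1),end=" ")
    if np.linalg.norm(f)>20: print("STOP");break
print(readout.get_t(),readout.get_tool_pos(),tcp(0))
```

```text
34.7083 [638.29391021 243.8014367  198.88886949] [-0.25370335  0.13898767  0.76760982]
1.8 [ 1.  -0.3 -1. ] 1.7 [ 1.  -0.  -0.6] 1.6 [ 0.9  0.  -1. ] 1.5 [ 0.2 -0.6  0.2] 1.4 [0.1 0.  0.1] 1.3 [ 0.6  0.4 -0.3] 1.2 [ 1.  -0.7 -0.2] 1.1 [ 0.9  0.  -1.2] 1.0 [-0.8  0.1 -0.7] 0.9 [ 0.4  0.1 -0.5] 0.8 [0.4 0.5 0.3] 0.7 [ 0.4 -0.  -1.3] 0.6 [ 0.4 -0.8 -0.6] 0.5 [-0.3  0.2 -1.3] 0.4 [-0.6 -0.4 -1.2] 0.3 [ 0.4 -0.7 -0.7] 0.2 [ 0.1  0.3 -0.7] 0.1 [ 1.3 -0.5 -0.8] 39.6583 [435.28270195 265.56779385  77.70619252] [np.float64(434.42610840542034), np.float64(265.9256527989164), np.float64(63.0)]
```

No clear force was felt; continue down gently to feel whether the lid is under the fingertips.

Run:
```python
from h import *
p=readout.get_tool_pos(); x,y=434.4,265.9; f0=readout.get_wrist_force()
for z in np.arange(75,59,-1.5):
    r.line_to([x,y,z],vel=30); f=readout.get_wrist_force()-f0; print(z,readout.get_tool_pos()[2].round(1),f.round(1))
    if f[2]>9: break
c=shot("wrist"); d=shot("top")
# expected colours: panel (shut) vs inserts, at points over the case; top camera
for n,cc in (("top",d),):
    for dx,dy in ((40,60),(40,-60),(0,60),(0,-60),(60,0)):
        u,v=w2p(cc,[[*(C+dx*U+dy*V),63]])[0].round().astype(int); print(n,u,v,cc["pixels"][v,u])
```

```text
75.0 75.3 [-0.4  0.1 -0.1]
73.5 73.6 [-0.2  0.8  0.5]
72.0 71.9 [-0.3  0.9  0.5]
70.5 70.3 [-1.6  0.7  0.2]
69.0 68.8 [-0.7  0.7 -0.2]
67.5 67.4 [ 0.   0.3 -0.6]
66.0 65.8 [-1.7 -0.5  0.1]
64.5 64.4 [-1.3  0.6  0.1]
63.0 63.2 [-1.5 -0.2  3. ]
61.5 63.1 [-5.4 -1.9 11.5]
top 212 206 [152 133  98]
top 246 211 [224 203 147]
top 210 218 [108 130 117]
top 245 222 [163 141 104]
top 230 203 [150 129  93]
```

Contact at z=63.1, exactly the shut lid's top (57+6). Back off and check by numbers that the panel covers the case.

Run:
```python
from h import *
p=readout.get_tool_pos(); r.line_to([p[0],p[1],200],vel=200); r.move_pose([420,0,280],down(np.pi)); r.dwell(.3)
c=shot("wrist"); d=shot("top")
for n,cc in (("wrist",c),("top",d)):
    w=rimfit(cc,cc["pixels"],C,-6.3,z=63)  # 4px/mm, x up, y left
    f=lambda x,y: w[int((100-x)*4)-6:int((100-x)*4)+6,int((100-y)*4)-6:int((100-y)*4)+6].reshape(-1,3).mean(0).astype(int).tolist()
    print(n,[f(x,y) for x in (70,0,-70) for y in (70,0,-70)],"tab/table near:",f(-96,0),f(-96,60))
    g=cv2.cvtColor(w,cv2.COLOR_RGB2GRAY).astype(float)
    for y in (50,-50):
        pr=g[:,int((100-y)*4)-12:int((100-y)*4)+12].mean(1); k=np.abs(np.diff(cv2.GaussianBlur(pr[:,None],(1,9),0)[:,0])); k[:600]=0; print(" near edge x",100-k.argmax()/4)
print(readout.get_t(),readout.get_wrist_force())
```

```text
wrist [[225, 227, 231], [245, 230, 175], [220, 209, 187], [247, 240, 190], [249, 237, 186], [249, 239, 188], [246, 241, 191], [247, 236, 185], [245, 236, 182]] tab/table near: [223, 221, 226] [161, 134, 100]
 near edge x -87.5
 near edge x -87.75
top [[213, 213, 212], [231, 207, 150], [215, 203, 168], [235, 228, 172], [234, 219, 156], [235, 225, 165], [234, 228, 172], [230, 224, 205], [235, 224, 162]] tab/table near: [213, 218, 227] [145, 117, 87]
 near edge x -88.25
 near edge x -88.5
44.5833 [-0.23797693  0.23990351 -0.06373658]
```

The panel covers the case: plywood colour throughout, near edge at -88 mm, steel tab just past it. The lid is shut.

```bash
python3 -c "
from workcell import r
print(r.hand_in())"
```

```text
the job is handed in; nothing more can be done
None
```

The right-hand bar passed under the gauge lip to the back stop, so it is the low one and went in the shallow slot; the left-hand bar went in the deep slot, the lid is shut (felt at 63 mm, its shut height), and the job was handed in at about 45 s.

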